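# Shut the filter door and hold the parts washer's lid at its balance point

### The job

The bench-top parts washer has a new filter and its lid stay still has to go back on. First push the filter door on its right-hand end shut until it clicks home on its roller catch; then take the tank lid by its bar handle, swing it up to its balance point, where it would fall neither forward nor back, and keep it gripped still there so that I can pin the stay: your job finishes while you are holding it. Do not let the lid drop or go over the back, and do not disturb the other things on and around the washer.

Things in the scene. Friction and masses are not known exactly. Their poses are not given: they have to be found in the camera images.
- washer: Compact grey sheet-metal parts washer fixed on the bench, 250 deep (x) x 440 wide (y) x 150 high. Origin: centre of its underside, z up, its front faces its own -x, roughly to the robot. Tank with lid: own y -60 to 220 mm. Pump bay with flat top 150 high: own y -220 to -60. Behind the lid a flat ledge 150 high, 100 deep, with a bent rinse spout at its left end, 230 high.
- lid_hinge (a point): Middle of the lid's hinge line, on the washer at own (25, 80, 150) mm; the hinge line runs along the washer's y. Axes as the washer's.
- lid_handle (a point): Round steel bar handle of the lid, 12 mm diameter, 104 mm between its two stubs, parallel to the hinge line, its centre 42 mm in front of the lid's front skirt. Origin: middle of the bar: 192 mm from the hinge line along the lid and 14 mm above it when shut. Its axes turn with the lid and equal the washer's when shut (y along the bar).
- tank_lid (a joint): Lid angle, rad: 0 shut (as it starts), grows as the front edge swings up and back, stop at 2.3. The lid is an inverted steel tray 150 deep x 278 wide x 25 high, 0.5 to 0.75 kg with handle, hinged at its lower rear edge almost without friction. It balances at 1.36 rad (78 degrees, leaning a little to the front); below that it falls shut, above it falls over the back.
- door_hinge (a point): Point on the filter door's upright hinge axis at the door's mid height, on the washer at own (-113, -220, 82.5) mm: the front edge of its right-hand end face (the face to its own -y). Axes as the washer's. The door's panel spans 22 to 143 mm above the bench; its outer face lies 8 mm outside the axis.
- filter_door (a joint): Filter door angle, rad: 0 fully shut, starts 0.5 to 1.05. From the hinge axis the 8 mm panel runs 145 mm to its free edge, along the washer's +x when shut, turned clockwise (seen from above) by this angle when open. It stays where it is left until the last 0.1 rad, where a sprung roller resists with about 5 N at the free edge, then snaps it home and holds it.
- lid_stay: The lid's stay, a flat steel link 144 x 14 x 4 mm lying loose on top of the pump bay. Origin: centre of its underside. Leave it alone.
- grease_tin: Small round tin, 58 mm diameter, 42 mm high, on the pump bay's rear top. Origin: centre of its underside. Leave it alone.
- shock_body: Damper body standing on the bench in front of the pump bay, 56 mm diameter, 150 mm high. Origin: centre of its underside. Leave it alone.
- oil_jug: Black oil jug 60 x 100 x 200 mm high, standing left of the washer. Origin: centre of its underside. Leave it alone.
- spray_can: Aerosol can, 58 mm diameter, 190 mm high, standing left of the washer's front corner. Origin: centre of its underside. Leave it alone.
- screwdriver: Screwdriver, 200 mm long, lying on the bench in front of the washer's left half. Origin: at its middle. Leave it alone.
- spanner: Spanner, 180 mm long, lying flat on the bench to the right, in front of the filter door. Origin: at its middle. Leave it alone.
- spring_collar: Aluminium spring collar (ring) 72 mm diameter, 12 mm high, lying in front of the washer. Origin: centre of its underside. Leave it alone.

How it is judged:
On the way, in this order (a step that is already met when the one before it is completed fails the run):
1. the filter door is shut and seated on its catch (value of joint filter_door below 0.02 rad), for 0.3 s.
2. the lid is held by its handle at the balance point (value of joint tank_lid between 1.29 and 1.43 rad and contact force between tank_lid_c5 and the fingers above 2 N), for 0.3 s.
At the end, for the whole second after the job is handed in: The filter door is fully shut on its catch (within 0.02 rad), and the fingers grip the lid's bar handle (over 2 N) with the lid still (under 0.08 rad/s) within 0.07 rad (4 degrees) of its balance point at 1.36 rad (all of step 2 and value of joint filter_door below 0.02 rad and velocity of joint tank_lid between -0.08 and 0.08 rad/s); the arm keeps its last pose, push and grip.
It fails at once if the lid goes over the back (value of joint tank_lid above 1.75 rad).
It fails at once if the lid is dropped (velocity of joint tank_lid below -2 rad/s).
It fails at once if something on or around the washer is disturbed (moved over 25 mm) (distance of any of lid_stay, grease_tin, shock_body, oil_jug, spray_can, screwdriver, spanner, spring_collar from where it was at the start of the episode above 0.025 m).
It also fails if it takes over 70 s, if anything falls off the work surface, if the arm or the gripper's body presses on something with over 40 N, if the wrist force passes 120 N, or if a joint passes its speed limit or range.

### The arm

A 6-joint arm with a two-finger parallel gripper is mounted at the origin on the work surface. World frame = base frame: x ahead of the robot, y to its left, z up, the work surface at z = 0. Lengths are in m, angles in rad, forces in N, time in s.
With the tool pointing down it reaches from about 0.35 to 0.925 m from the base axis. Payload 6.4 kg.
Tool frame: the origin (TCP) lies between the finger pads; the fingertips stand 8 mm ahead of it and the grasp point (between the pads) lies 11 mm behind it; z points along the fingers, y is the line along which they close (so a half turn about z gives the same grasp; the last joint's range is limited). The gripper opens to 85 mm and grips with 20 to 120 N. Pads are 22 mm wide; open, the fingers measure 114 mm over their backs; the gripper's body (76 mm by 85 mm) begins 54 mm behind the grasp point. The pads swing forward as they close: fully open they stand 13 mm farther back than shut.
Start: joints at [1.087, 0.245, 1.558, -0, 1.339, -0.174], TCP at [0.198, 0.619, 0.239] pointing down, gripper open.
Joint ranges: [-3.13, 3.13], [-1.02, 2.26], [0.13, 2.54], [-0.95, 4.09], [0.21, 2.88], [-2.74, 2.74]. Speed limits (rad/s): [2.57, 2.57, 3.14, 3.14, 3.14, 3.14].

### API

Orientations are given as a unit quaternion [x, y, z, w].
In Python, from station import arm gives the robot as it stands.
- The arm moves only by the tool move_arm, never from a script. Its argument "deltas" is one flat list of numbers, 7 for each row, row after row: the shift along the world's x, y, z in cm, then the turn, a rotation vector about the world's x, y, z in degrees, then the finger opening in cm, from 0 to 8.54. In form: [x, y, z, ax, ay, az, fingers, x, y, z, ax, ay, az, fingers, ...]. A call has 1 to 20 rows; each row shifts and turns the commanded pose from where the row before left it; what a row does not reach is not made up. A row lasts 1/8 s, in which the tool goes at most 62.5 mm and 10.7 degrees, less where a joint would pass 70% of its speed; a pose out of reach is approached as far as the arm can. A call is refused whole if a number of a shift passes 6.25 or a number of a turn 10.7, either way. A call with a gripper value outside its range is refused whole. The fingers move at their own pace and stop on an object; "force" is the grip in N (left out, the last holds). Time passes only in rows, so rows that do not move let the fingers close. It gives the time, the measured TCP pose, the force, the opening and the grip force at its end, in the units of the state.
- arm.read_state(): the state, without advancing time (a new reading comes with each control period).
- arm.read_camera(name): name is "scene" or "side" or "wrist"; returns the picture (480x640x3 uint8, red, green, blue); there is no depth.
- arm.camera_params(name): a dict with "fov_y" (degrees; the focal length in pixels is half the picture's height over the tangent of half this angle, whatever the lens; pixels are square), "cx", "cy" (the principal point, pixels), "dist_coeffs" ([k1, k2, p1, p2, k3] as OpenCV has them; the pictures are not rectified), "rvec" (rotation vector, rad) and "tvec" (3), from world to camera coordinates, as OpenCV has them. Camera axes: x right, y down, z forward; pixel columns grow to the right and rows downward; lengths in m; the calibration is good to about 2 mm. A picture is of the moment at which its call begins: read the wrist's pose just before it. camera_params takes no time and is no camera call; for the wrist camera it gives the pose at the moment of the call.
- arm.close_job(): hands the job in; it is judged then, once.
The state is a dict: "time": time; "joint_positions": joint angles; "qvel": joint speeds; "effort": joint torques, N m; "position": TCP position; "tool_rot": TCP orientation; "contact_force": force on the tool from outside, world axes, zero at the start; "wrist_torque": the same for the moment, N m; "grip_width": finger opening in m; "finger_force": force on a finger pad.
Only numpy, scipy, OpenCV 4.12 (cv2) and the standard library are available. Lean on these libraries where they do the work, as an engineer would, in place of code of your own. Each camera call takes 0.05 s, during which the arm holds its last target. There are 200 camera calls.

## Working session

There is one attempt and no reset: what is moved stays moved. The work goes in short steps, Python scripts to look and compute and a tool call to move; the robot and the scene stay as the last step left them, time stands still between calls to the robot, and variables do not carry over. Pictures are saved under pics/ and viewed, at most 10 in all, crops included, and the job is handed in when it is done.

Besides the shell and the picture viewer there is one more tool, called after "Emit:" as name(argument=value, ...) on one line, values as JSON. move_arm: Moves the arm, as the interface text tells. Its arguments: {"type":"object","properties":{"deltas":{"type":"array","items":{"type":"number"}},"force":{"type":"number"}},"required":["deltas"]}

```bash
ls; mkdir -p pics; python3 - <<'E'
from station import arm
import cv2
s=arm.read_state();print(s)
for n in("scene","side"):
    p=arm.camera_params(n);print(n,p)
    cv2.imwrite(f"pics/{n}0.png",arm.read_camera(n)[:,:,::-1])
E
```

```text
pics
{'time': 0.0, 'joint_positions': array([ 1.08690080e+00,  2.45800281e-01,  1.55900755e+00, -7.79480119e-06,
        1.33867977e+00, -1.74097244e-01]), 'qvel': array([-0.00090826, -0.00142386, -0.00133609, -0.0011934 , -0.00108225,
       -0.00030467]), 'effort': array([ 6.93677180e-05, -4.29493403e+01, -3.26138270e+01, -1.15623225e-04,
        5.21359834e-03,  8.46304658e-06]), 'position': array([0.19790537, 0.61857845, 0.23819259]), 'tool_rot': array([ 1.54279490e-01,  9.88026792e-01, -8.97884823e-04, -3.02534440e-04]), 'contact_force': array([-0.4943681 ,  0.47813754,  0.25422912]), 'wrist_torque': array([ 0.03659468, -0.04357349, -0.05930674]), 'finger_force': 0.0, 'grip_width': 0.08520436340256277}
scene {'fov_y': 47.74005378551167, 'cx': 328.10712045653554, 'cy': 250.4361404340645, 'dist_coeffs': array([-0.00584929,  0.        ,  0.        ,  0.        ,  0.        ]), 'rvec': array([ 2.74517263,  0.14297799, -0.02740078]), 'tvec': array([-0.60732911,  0.02504201,  1.53779472])}
side {'fov_y': 43.50826233281818, 'cx': 320.8776089728252, 'cy': 243.8603128125592, 'dist_coeffs': array([0.02302916, 0.        , 0.        , 0.        , 0.        ]), 'rvec': array([ 2.28069852, -0.63011846,  0.2883189 ]), 'tvec': array([-0.49127457,  0.29625347,  1.07666156])}
```

View pics/scene0.png

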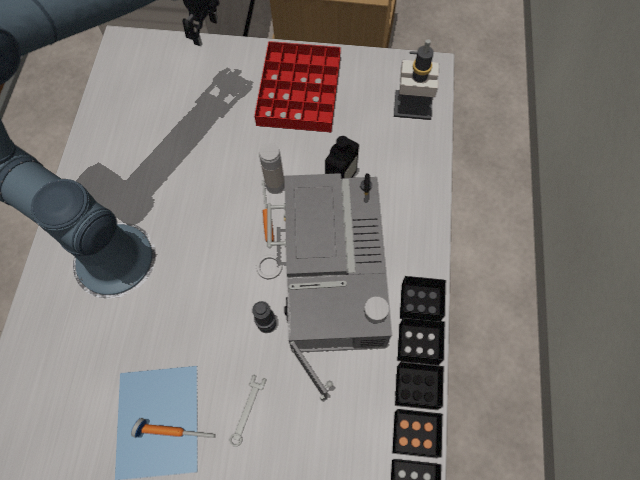

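View pics/side0.png

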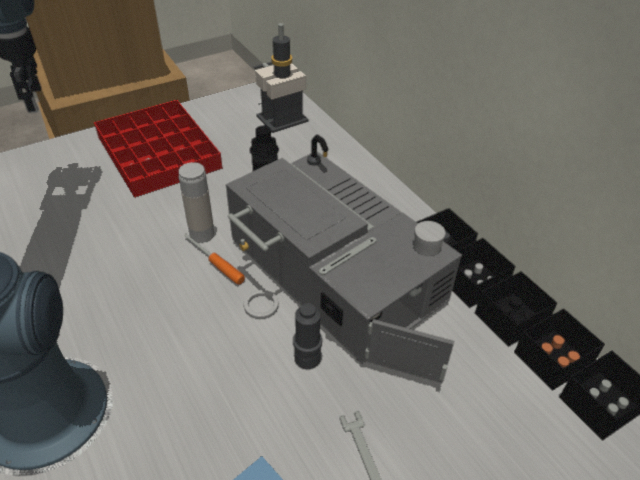

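The scene view shows the washer at about (285–390, 175–350). The handle bar is near (270, 225), and the door is open from (293, 345) to (325, 397). The side view shows the handle at (230, 215)–(282, 237) and the door at (370, 320)–(450, 385). I'll enlarge both views for corner picking.

```bash
python3 - <<'E'
import cv2,numpy as np
a=cv2.imread("pics/scene0.png")[165:405,255:400];b=cv2.imread("pics/side0.png")[150:395,220:470]
a=cv2.resize(a,None,fx=2.5,fy=2.5,interpolation=cv2.INTER_CUBIC);b=cv2.resize(b,None,fx=1.74,fy=1.74,interpolation=cv2.INTER_CUBIC)
c=np.zeros((600,800,3),np.uint8);c[:a.shape[0],:a.shape[1]]=a;c[:b.shape[0],364:364+b.shape[1]]=b[:,:436]
cv2.imwrite("pics/c1.png",c)
E
```

```text
(no output)
```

View pics/c1.png

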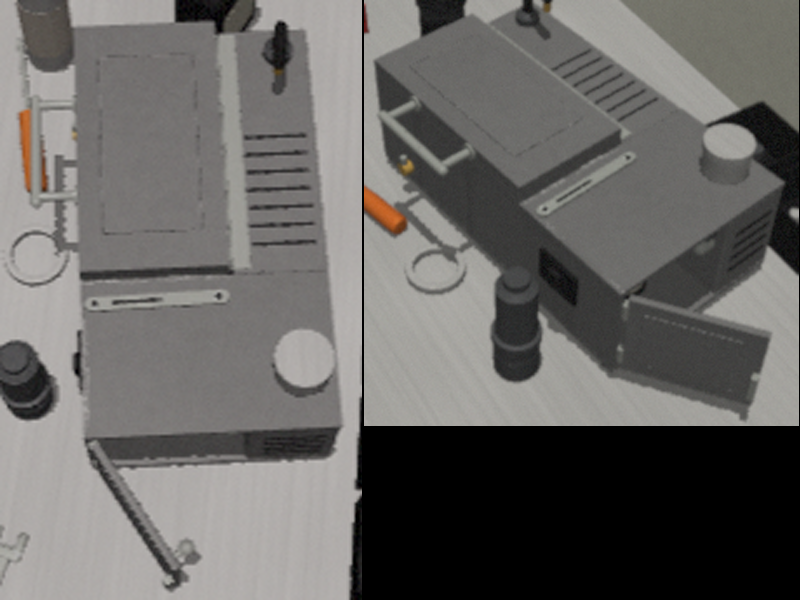

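```bash
cat > h.py <<'E'
import cv2,numpy as np
from station import arm
def cam(n):
    p=arm.camera_params(n);f=240/np.tan(np.radians(p["fov_y"])/2)
    return np.array([[f,0,p["cx"]],[0,f,p["cy"]],[0,0,1]]),p["dist_coeffs"],cv2.Rodrigues(p["rvec"])[0],p["tvec"]
def ray(n,uv):
    K,d,R,t=cam(n);q=cv2.undistortPoints(np.array([[uv]],float),K,d)[0,0]
    return -R.T@t,R.T@np.array([q[0],q[1],1])
def plane(n,uv,z):
    o,v=ray(n,uv);return o+v*(z-o[2])/v[2]
def tri(a,ua,b,ub):
    o,v=ray(a,ua);p,w=ray(b,ub);s=np.linalg.lstsq(np.c_[v,-w],p-o,rcond=None)[0]
    A,B=o+v*s[0],p+w*s[1];return (A+B)/2,np.linalg.norm(A-B)
def proj(n,X):
    K,d,R,t=cam(n);return cv2.projectPoints(np.atleast_2d(X).astype(float),R,t,K,d)[0][:,0]
E
python3 - <<'E'
from h import *
np.set_printoptions(precision=4,suppress=True)
sc=lambda u,v:(255+u/2.5-.3,165+v/2.5-.3)
sd=lambda u,v:(220+(u-364)/1.74-.2,150+v/1.74-.2)
P=dict(FR=((84,440),(620,297)),RR=((341,427),(782,184)),hT=((36,100),(385,115)),hB=((36,202),(443,168)),dH=((93,447),(627,297)),dF=((175,575),(770,333)))
for k,(a,b) in P.items(): print(k,*tri("scene",sc(*a),"side",sd(*b)))
for k,z in dict(FR=.15,RR=.15,hT=.164,hB=.164,dH=.143,dF=.143).items():
    print(k,plane("scene",sc(*P[k][0]),z),plane("side",sd(*P[k][1]),z))
print("RL",plane("scene",sc(304,30),.15),"FLbay side",plane("side",sd(522,205),.15))
for k,(u,v,z) in dict(shock=(20,356,.15),tin=(305,361,.192),collar=(37,257,.012)).items(): print(k,plane("scene",sc(u,v),z))
for k,(u,v,z) in dict(can=(270,155,.19),spanA=(258,380,0),spanB=(236,440,0)).items(): print(k,plane("scene",(u,v),z))
E
```

```text
FR [ 0.5366 -0.2127  0.1423] 0.0009244003948118264
RR [ 0.7815 -0.1748  0.1449] 0.0004689174473287908
hT [0.4419 0.1347 0.1623] 0.0035761287326169225
hB [0.4585 0.0192 0.1656] 0.0011946858479264415
dH [ 0.5449 -0.2164  0.1396] 0.0027397773621613227
dF [ 0.6361 -0.3282  0.1468] 0.0036921950567333256
FR [ 0.5371 -0.214   0.15  ] [ 0.5329 -0.2179  0.15  ]
RR [ 0.7809 -0.1759  0.15  ] [ 0.7775 -0.1784  0.15  ]
hT [0.441  0.1354 0.164 ] [0.442  0.1309 0.164 ]
hB [0.4578 0.0204 0.164 ] [0.4594 0.0201 0.164 ]
dH [ 0.5459 -0.2183  0.143 ] [ 0.5426 -0.2172  0.143 ]
dF [ 0.6369 -0.3293  0.143 ] [ 0.6378 -0.3246  0.143 ]
RL [0.715 0.257 0.15 ] FLbay side [ 0.5127 -0.0604  0.15  ]
shock [ 0.4638 -0.1379  0.15  ]
tin [ 0.7393 -0.1266  0.192 ]
collar [0.4442 0.0168 0.012 ]
can [0.4262 0.2702 0.19  ]
spanA [ 0.4578 -0.2914  0.    ]
spanB [ 0.4257 -0.4431  0.    ]
```

Emit:
move_arm(deltas=[0,0,4,0,0,-3.2,0,1.9,-4.9,4,0,0,-3.2,0,1.9,-4.9,0,0,0,-3.2,0,1.9,-4.9,0,0,0,-3.2,0,1.9,-4.9,0,0,0,-3.2,0,1.9,-4.9,0,0,0,-3.2,0,1.9,-4.9,0,0,0,-3.2,0,1.9,-4.9,0,0,0,-3.2,0,1.9,-4.9,0,0,0,-3.2,0,1.9,-4.9,0,0,0,-3.2,0,1.9,-4.9,0,0,0,-3.2,0,1.9,-4.9,0,0,0,-3.2,0,1.9,-4.9,0,0,0,-3.2,0,1.9,-4.9,0,0,0,-3.2,0,1.9,-4.9,0,0,0,-3.2,0,1.9,-4.9,0,0,0,-3.2,0,1.9,-4.9,0,0,0,-3.2,0,1.9,-4.9,0,0,0,-3.2,0,1.9,-4.9,0,0,0,-3.2,0,1.9,-4.9,0,0,0,-3.2,0])

```text
time: 2.6
position: [0.5584, -0.3109, 0.3165]
tool_rot: [0.655, 0.755, 0.0, -0.001]
contact_force: [0.3, 0.6, 0.4]
grip_width: -0.0
finger_force: 0.0
```

```bash
cat > w.py <<'E'
import numpy as np
from scipy.spatial.transform import Rotation as R
from station import arm
np.set_printoptions(precision=4,suppress=True)
s=arm.read_state();m=R.from_quat(s["tool_rot"]).as_matrix()
print(s["time"],s["position"],"j",s["joint_positions"],"F",s["contact_force"],"fw",s["grip_width"],s["finger_force"])
print("yaw y",np.degrees(np.arctan2(m[1,1],m[0,1])),"tool z",m[:,2])
E
python3 w.py
```

```text
2.6 [ 0.5584 -0.3109  0.3165] j [-0.6851  0.1686  1.5059  0.0001  1.4682 -0.8271] F [0.343  0.5902 0.4252] fw -1.6803709557740405e-05 0.0
yaw y 8.133658835652621 tool z [-0.0007  0.0007 -1.    ]
```

Emit:
move_arm(deltas=[0.6,-3.4,0,0,0,0.4,0,0,0,-5,0,0,0,0,0,0,-5,0,0,0,0,0,0,-5,0,0,0,0,0,0,-4.8,0,0,0,0,0,0,0,0,0,0,0])

```text
time: 3.35
position: [0.5613, -0.3409, 0.1138]
tool_rot: [0.652, 0.758, 0.0, -0.005]
contact_force: [-0.7, 0.1, -1.0]
grip_width: 0.0001
finger_force: 0.0
```

```bash
python3 w.py; python3 - <<'E'
import cv2,numpy as np
from station import arm
a=arm.read_camera("scene")[160:420,230:430,::-1];b=arm.read_camera("side")[180:430,250:500,::-1]
cv2.imwrite("pics/d1.png",np.hstack([cv2.resize(a,(400,520)),cv2.resize(b,(400,400))[:400] if 0 else cv2.copyMakeBorder(cv2.resize(b,(400,400)),0,120,0,0,0)]))
# door path waypoints
h=np.array([.5462,-.2136]);
for ph in (60,50,40,30,20,12,6,3,0,-1.5):
    e=np.radians(8.6-ph);d=np.array([np.cos(e),np.sin(e)]);n=np.array([d[1],-d[0]]);p=np.radians(ph)
    o=.008+.011*np.cos(p)+.0145*abs(np.sin(p));print(ph,h+.11*d+o*n)
E
```

```text
3.35 [ 0.5613 -0.3409  0.1138] j [-0.7181  0.3969  1.6109  0.      1.1445 -0.869 ] F [-0.7299  0.0869 -1.0201] fw 0.00012916137864114495 0.0
yaw y 8.647325659460632 tool z [-0.0081  0.0071 -0.9999]
60 [ 0.59446239 -0.31582391]
50 [ 0.61140019 -0.30598094]
40 [ 0.6266762  -0.29288735]
30 [ 0.63957585 -0.27680455]
20 [ 0.64942522 -0.25817862]
12 [ 0.65471502 -0.24185972]
6 [ 0.65701468 -0.22904442]
3 [ 0.65760167 -0.22251545]
0 [ 0.65780437 -0.21593748]
-1.5 [ 0.65789322 -0.21338519]
```

View pics/d1.png

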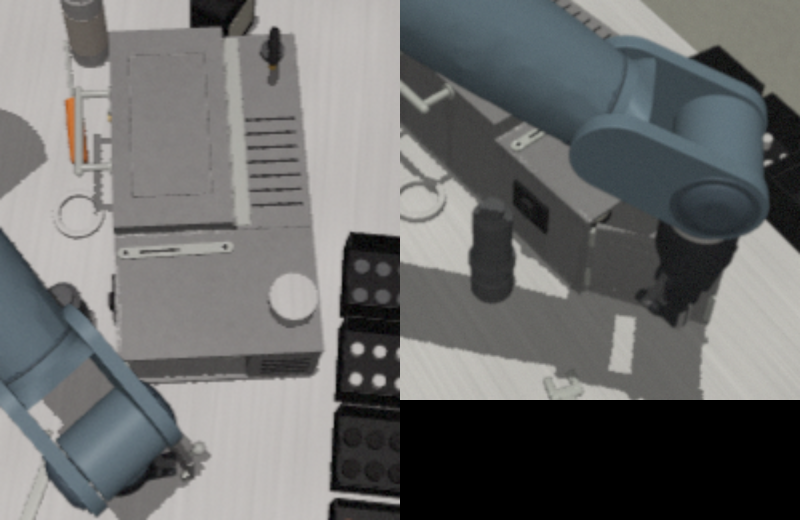

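The gripper is beside the door's outer face (scene crop around (180, 460)), and the shock body and tin are clear. Pushing the door along its arc.

Emit:
move_arm(deltas=[1.7,1.2,0.4,0,0,0,0,1.7,1.2,0,0,0,0,0,1.7,1.0,0,0,0,0,0,1.5,1.3,0,0,0,0,0,1.3,1.6,0,0,0,0,0,1.0,1.9,0,0,0,0,0,0.5,1.6,0,0,0,0,0,0.2,1.0,0,0,0,0,0,0,0,0,0,0,0,0])

```text
time: 4.58
position: [0.6601, -0.2345, 0.1231]
tool_rot: [0.651, 0.759, 0.0, -0.0]
contact_force: [0.4, 0.2, -0.6]
grip_width: 0.0004
finger_force: 0.0
```

```bash
python3 w.py
```

```text
4.575 [ 0.6601 -0.2345  0.1231] j [-0.5028  0.472   1.49    0.      1.1798 -0.6546] F [ 0.3734  0.1711 -0.5813] fw 0.0003817527294348504 0.0
yaw y 8.69593536381088 tool z [-0.0001  0.0001 -1.    ]
```

Emit:
move_arm(deltas=[0,0.5,-0.3,0,0,0,0,0,0.5,0,0,0,0,0,0,0.4,0,0,0,0,0,0,0.3,0,0,0,0,0,0,0.2,0,0,0,0,0,0,0,0,0,0,0,0])

```text
time: 5.32
position: [0.6597, -0.2172, 0.1197]
tool_rot: [0.652, 0.758, -0.001, 0.0]
contact_force: [-0.1, -3.8, -2.5]
grip_width: -0.0001
finger_force: 1.9
```

```bash
python3 w.py; python3 - <<'E'
import cv2
from station import arm
a=arm.read_camera("scene")[290:420,230:430,::-1]
cv2.imwrite("pics/d2.png",cv2.resize(a,None,fx=3,fy=3))
E
```

```text
5.325 [ 0.6597 -0.2172  0.1197] j [-0.4805  0.4634  1.5087 -0.0012  1.1695 -0.6302] F [-0.107  -3.7572 -2.515 ] fw -0.00010984010776043258 1.8578073754906654
yaw y 8.603897648434206 tool z [-0.0006 -0.0009 -1.    ]
```

View pics/d2.png

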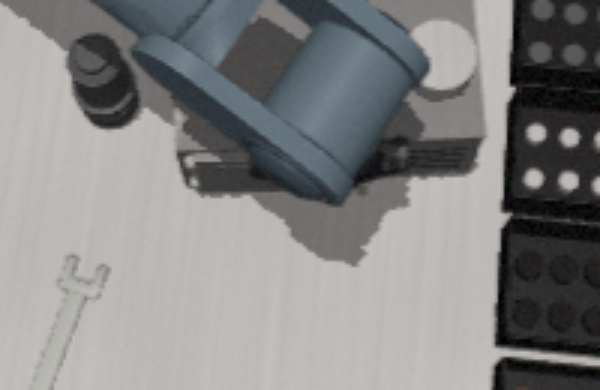

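The door is nearly closed, with 3.8 N of roller resistance. Pushing further.

Emit:
move_arm(deltas=[0,0.3,0,0,0,0,0,0,0.3,0,0,0,0,0,0,0.3,0,0,0,0,0,0,0.2,0,0,0,0,0,0,0,0,0,0,0,0])

```text
time: 6.0
position: [0.6596, -0.2139, 0.1201]
tool_rot: [0.652, 0.758, -0.005, 0.006]
contact_force: [0.1, -31.6, -9.7]
grip_width: 0.0003
finger_force: 15.2
```

```bash
python3 w.py
```

```text
6.0 [ 0.6596 -0.2139  0.1201] j [-0.4721  0.4574  1.5162 -0.0142  1.1596 -0.6161] F [  0.1181 -31.6276  -9.6794] fw 0.00031871405707209466 15.199171900749207
yaw y 8.574170708491321 tool z [ 0.0015 -0.0154 -0.9999]
```

Hard stop at the predicted shut position, with 32 N. Backing off and lifting.

Emit:
move_arm(deltas=[0,-0.5,0,0,0,0,0,0,-1.5,0,0,0,0,0,0,-3,0,0,0,0,0,0,-1,5,0,0,0,3,0,0,5,0,0,0,3,0,0,5,0,0,0,3,0,0,5,0,0,0,3,-3.5,4.5,0,0,0,0,3,-3.5,4.5,0,0,0,0,3,-3.5,4.5,0,0,0,0,3,-3.5,4.5,0,0,0,0,3,-3.5,4.5,0,0,0,0,3,-3.5,4.5,0,0,0,0,3,0,0,0,0,0,0,3])

```text
time: 7.75
position: [0.4486, 0.0076, 0.3208]
tool_rot: [0.65, 0.76, 0.001, 0.0]
contact_force: [-0.2, -0.5, -0.1]
grip_width: 0.0303
finger_force: 0.0
```

```bash
python3 w.py; python3 - <<'E'
import cv2,numpy as np
from station import arm
a=arm.read_camera("scene")[150:390,230:430,::-1];b=arm.read_camera("side")[130:430,200:500,::-1]
cv2.imwrite("pics/d3.png",np.hstack([cv2.resize(a,(400,480)),cv2.copyMakeBorder(cv2.resize(b,(400,400)),0,80,0,0,0)]))
E
```

```text
7.75 [0.4486 0.0076 0.3208] j [-0.2376 -0.3121  1.9532  0.0015  1.499  -0.3935] F [-0.1623 -0.4617 -0.1034] fw 0.030343500414835432 0.0
yaw y 8.92211714888116 tool z [ 0.0018  0.0011 -1.    ]
```

View pics/d3.png

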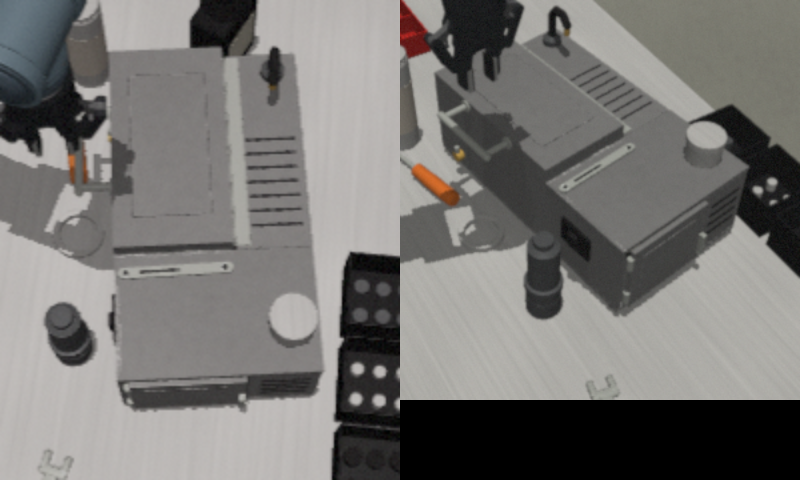

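The door sits flush shut and everything else is undisturbed; the handle is clear in front of the gripper. Moving to the pre-grasp pose with a 10° forward tilt.

Emit:
move_arm(deltas=[0,3.4,0,0,0,0,3.4,-1.0,3.3,0,1.5,-9.9,0,3.4,0,0,-5,0,0,0,3.4,0,0,-4.9,0,0,0,3.4,0,0,0,0,0,0,3.4,0,0,0,0,0,0,3.4])

```text
time: 8.6
position: [0.4417, 0.0711, 0.2232]
tool_rot: [0.65, 0.755, 0.067, 0.058]
contact_force: [0.3, -0.9, 0.8]
grip_width: 0.034
finger_force: 0.0
```

```bash
python3 w.py; python3 - <<'E'
from h import *
from scipy.spatial.transform import Rotation as R
s=arm.read_state();im=arm.read_camera("wrist")
m=R.from_quat(s["tool_rot"]).as_matrix();p=s["position"]
uy=np.array([-.1495,.9888,0]);c=np.array([.449,.076,.164])
q=proj("wrist",[c-.052*uy,c,c+.052*uy,p-.011*m[:,2],p+.059*m[:,2]]);print(q)
b=im[:,:,::-1].copy()
for u,col in zip(q,[(0,0,255)]*3+[(0,255,0),(255,0,0)]): cv2.circle(b,tuple(int(x) for x in u),3,col,-1)
cv2.imwrite("pics/w1.png",b)
E
```

```text
8.6 [0.4417 0.0711 0.2232] j [-0.1214 -0.3611  2.174   0.051   1.1582 -0.288 ] F [ 0.3122 -0.9468  0.7896] fw 0.03396029298177261 0.0
yaw y 8.604519228992501 tool z [ 0.1743  0.0258 -0.9844]
[[316.69793786 335.57470501]
 [316.34871945 261.61870224]
 [315.96690323 176.25230522]
 [320.3328666  325.47272621]
 [320.57315036 267.74105652]]
```

View pics/w1.png

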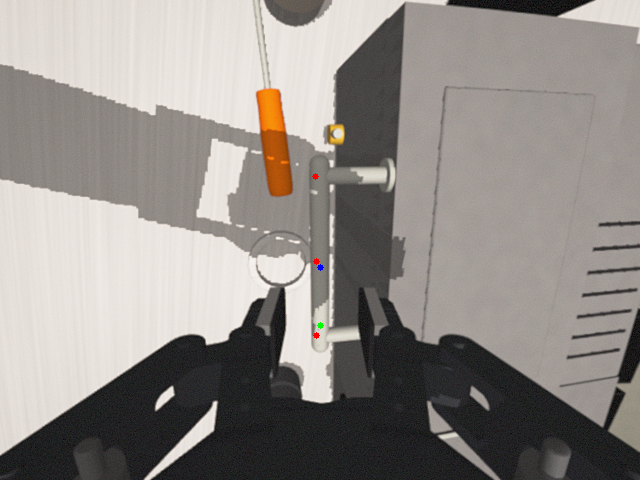

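The wrist view shows the bar at u ≈ 319, v 160–348. The predicted positions are within 2 mm, and the fingers straddle the bar. Descending along the tool axis.

Emit:
move_arm(deltas=[0.3,0.2,-1.8,0,0,0,3.4,0.3,0.1,-1.8,0,0,0,3.4,0.3,0.1,-1.7,0,0,0,3.4,0.2,0.1,-1.7,0,0,0,3.4,0,0,0,0,0,0,3.4,0,0,0,0,0,0,3.4])

```text
time: 9.4
position: [0.4525, 0.0765, 0.1531]
tool_rot: [0.649, 0.755, 0.067, 0.058]
contact_force: [-0.4, 0.5, 0.1]
grip_width: 0.034
finger_force: 0.0
```

```bash
python3 w.py; python3 - <<'E'
from h import *
cv2.imwrite("pics/w2.png",arm.read_camera("wrist")[:,:,::-1])
E
```

```text
9.4 [0.4525 0.0765 0.1531] j [-0.1048 -0.2302  2.2097  0.0525  0.9904 -0.2808] F [-0.4093  0.4904  0.0883] fw 0.034033631975502965 0.0
yaw y 8.650483663860546 tool z [ 0.175   0.0257 -0.9842]
```

View pics/w2.png

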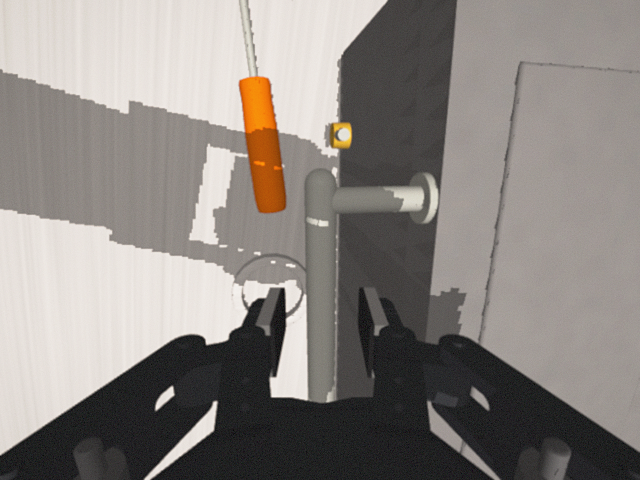

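The bar is centred between the pads (u ≈ 319). Closing at 30 N.

Emit:
move_arm(deltas=[0,0,0,0,0,0,0,0,0,0,0,0,0,0,0,0,0,0,0,0,0,0,0,0,0,0,0,0], force=30)

```text
time: 9.95
position: [0.4521, 0.0767, 0.1523]
tool_rot: [0.649, 0.755, 0.067, 0.058]
contact_force: [1.3, 0.6, 5.9]
grip_width: 0.011
finger_force: 29.6
```

```bash
python3 w.py; cat > arc.py <<'E'
import numpy as np
from scipy.spatial.transform import Rotation as R
from station import arm
# estimate handle from grasp, hinge from it; print TCP targets (cm) & tilt for lid angles
ux=np.array([.9888,.1495,0]);z=np.array([0,0,1.])
g0=np.array([.451,.0765,.164]);H=g0+.192*ux-.014*z
def bar(t): return H+ux*(-.192*np.cos(t)+.014*np.sin(t))+z*(.192*np.sin(t)+.014*np.cos(t))
if __name__=="__main__":
    s=arm.read_state();m=R.from_quat(s["tool_rot"]).as_matrix();g=s["position"]-.011*m[:,2]
    r=g-H;print("g",g,"theta",np.arctan2(r[2],-r@ux)-np.arctan2(.014,.192),"rad",np.hypot(r[2],r@ux))
    pp=None
    for k in range(0,15):
        t=1.36*k/14;tl=np.radians(10-40*k/14)
        p=(bar(t)+.011*(np.sin(tl)*ux-np.cos(tl)*z))*100
        print(k,round(t,3),p,p-pp if pp is not None else "");pp=p
E
python3 arc.py
```

```text
9.95 [0.4521 0.0767 0.1523] j [-0.1046 -0.2296  2.2108  0.0527  0.9892 -0.2807] F [1.3476 0.5604 5.9169] fw 0.011027960226075433 29.581047892570496
yaw y 8.653192155565955 tool z [ 0.1744  0.0259 -0.9843]
g [0.45019345 0.07637042 0.16310576] theta -0.004927332583090069 rad 0.19327627065924677
0 0.0 [45.28887365  7.67855644 15.31671147] 
1 0.097 [45.45901915  7.70428131 17.16414712] [0.1701455  0.02572487 1.84743564]
2 0.194 [45.80573357  7.75670223 18.98359813] [0.34671442 0.05242092 1.81945102]
3 0.291 [46.32537295  7.83526826 20.75787042] [0.51963938 0.07856603 1.77427229]
4 0.389 [47.01266136  7.93918171 22.47021484] [0.68728841 0.10391345 1.71234441]
5 0.486 [47.8607416   8.06740581 24.10448513] [0.84808024 0.12822411 1.63427029]
6 0.583 [48.86124076  8.21867465 25.64529024] [1.00049916 0.15126884 1.54080511]
7 0.68 [50.00435015  8.39150521 27.07813934] [1.14310939 0.17283056 1.4328491 ]
8 0.777 [51.27891867  8.58421151 28.3895784 ] [1.27456853 0.19270631 1.31143906]
9 0.874 [52.67255895  8.79492067 29.56731691] [1.39364027 0.21070916 1.17773851]
10 0.971 [54.17176499  9.02159068 30.60034357] [1.49920604 0.22667001 1.03302666]
11 1.069 [55.76204049  9.26202979 31.47902989] [1.5902755  0.24043911 0.87868632]
12 1.166 [57.4280364   9.51391732 32.1952207 ] [1.66599591 0.25188753 0.71619081]
13 1.263 [59.15369653  9.77482568 32.74231074] [1.72566013 0.26090836 0.54709004]
14 1.36 [60.92240982 10.04224339 33.11530655] [1.7687133  0.26741772 0.37299581]
```

Emit:
move_arm(deltas=[0.1,0,0.9,-0.2,1.4,0,0,0.1,0,0.95,-0.2,1.4,0,0,0.15,0,0.9,-0.2,1.4,0,0,0.2,0.05,0.9,-0.2,1.4,0,0,0.25,0.05,0.9,-0.2,1.4,0,0,0.25,0.05,0.9,-0.2,1.4,0,0,0.35,0.05,0.85,-0.2,1.4,0,0,0.35,0.05,0.85,-0.2,1.4,0,0,0,0,0,0,0,0,0,0,0,0,0,0,0,0])

```text
time: 11.2
position: [0.4675, 0.0791, 0.2212]
tool_rot: [0.652, 0.758, -0.009, -0.009]
contact_force: [-2.5, -1.5, -2.7]
grip_width: 0.0109
finger_force: 29.4
```

```bash
python3 w.py; python3 arc.py|head -1
```

```text
11.2 [0.4675 0.0791 0.2212] j [-0.0702 -0.1459  1.998  -0.004   1.3148 -0.22  ] F [-2.4803 -1.4579 -2.6549] fw 0.010895572908618657 29.40241277217865
yaw y 8.648093481645706 tool z [-0.0255 -0.0021 -0.9997]
g [0.46778178 0.07907597 0.23222604] theta 0.3663826161510876 rad 0.19338713649416464
```

Tracking well (θ ≈ 0.37, small forces). Continuing.

Emit:
move_arm(deltas=[0.4,0.05,0.8,-0.2,1.4,0,0,0.45,0.05,0.8,-0.2,1.4,0,0,0.5,0.1,0.8,-0.2,1.4,0,0,0.5,0.05,0.75,-0.2,1.4,0,0,0.55,0.1,0.7,-0.2,1.4,0,0,0.6,0.1,0.7,-0.2,1.4,0,0,0.65,0.1,0.65,-0.2,1.4,0,0,0.65,0.1,0.65,-0.2,1.4,0,0,0.7,0.1,0.6,-0.2,1.4,0,0,0.7,0.1,0.6,-0.2,1.4,0,0,0.75,0.1,0.5,-0.2,1.4,0,0,0.75,0.1,0.5,-0.2,1.4,0,0,0,0,0,0,0,0,0,0,0,0,0,0,0,0])

```text
time: 12.95
position: [0.5409, 0.0902, 0.3073]
tool_rot: [0.644, 0.749, -0.119, -0.105]
contact_force: [-8.5, 0.1, 11.4]
grip_width: 0.0112
finger_force: 29.8
```

```bash
python3 w.py; python3 arc.py|head -1
```

```text
12.95 [0.5409 0.0902 0.3073] j [-0.0192  0.1484  1.5673 -0.0494  1.7412 -0.1707] F [-8.5406  0.1363 11.4378] fw 0.011168018375749985 29.77216601371765
yaw y 8.68477491983916 tool z [-0.3109 -0.0427 -0.9495]
g [0.54430003 0.09069595 0.31771435] theta 0.9708073153703632 rad 0.1940647284647246
```

Emit:
move_arm(deltas=[0.7,0.1,0.5,-0.2,1.4,0,0,0.75,0.1,0.5,-0.2,1.4,0,0,0.8,0.1,0.4,-0.2,1.4,0,0,0.8,0.15,0.4,-0.2,1.4,0,0,0.85,0.1,0.3,-0.2,1.4,0,0,0.85,0.15,0.3,-0.2,1.4,0,0,0,0,0,0,0,0,0,0,0,0,0,0,0,0])

```text
time: 13.95
position: [0.5884, 0.0974, 0.3288]
tool_rot: [0.634, 0.738, -0.173, -0.153]
contact_force: [-3.4, 3.9, 6.1]
grip_width: 0.0109
finger_force: 29.6
```

```bash
python3 w.py; python3 arc.py|head -1
```

```text
13.95 [0.5884 0.0974 0.3288] j [-0.0001  0.3352  1.3328 -0.0657  1.9343 -0.1602] F [-3.3573  3.8555  6.0677] fw 0.01088504228981888 29.598393738269806
yaw y 8.753903231816967 tool z [-0.4444 -0.0613 -0.8937]
g [0.59326953 0.0981003  0.33860648] theta 1.248257171694436 rad 0.19464556754964416
```

Emit:
move_arm(deltas=[0.7,0.1,0.2,0,0,0,0,0.7,0.1,0.2,0,0,0,0,0.7,0.1,0.15,0,0,0,0,0,0,0,0,0,0,0,0,0,0,0,0,0,0])

```text
time: 14.58
position: [0.6094, 0.1006, 0.3335]
tool_rot: [0.634, 0.738, -0.173, -0.153]
contact_force: [-1.8, 4.4, 3.7]
grip_width: 0.011
finger_force: 29.4
```

```bash
python3 w.py; python3 arc.py|head -1;python3 - <<'E'
from h import *
from arc import *
uy=np.array([-.1495,.9888,0])
o=[]
for n,(x0,y0) in dict(scene=(230,130),side=(170,30)).items():
    b=arm.read_camera(n)[:,:,::-1].copy()
    for t,c in ((1.29,(0,0,255)),(1.36,(0,255,0)),(1.43,(255,0,0))):
        # lid front corners: skirt bottom (150 from hinge) and top (25 up), on right edge own y -59 and left 219
        for e in (-.139,.139):
            X=[H+e*uy+ux*(-.150*np.cos(t)+h*np.sin(t))+z*(.150*np.sin(t)+h*np.cos(t)) for h in (0,.025)]
            for u in proj(n,X): cv2.circle(b,tuple(int(round(v)) for v in u),0,c,-1)
    o.append(cv2.resize(b[y0:y0+240,x0:x0+200],None,fx=2,fy=2.5,interpolation=0))
cv2.imwrite("pics/l1.png",np.hstack(o))
E
```

```text
14.575 [0.6094 0.1006 0.3335] j [ 0.0042  0.3839  1.263  -0.0638  1.956  -0.1573] F [-1.7802  4.376   3.711 ] fw 0.01097311973532536 29.368818998336792
yaw y 8.778720641747851 tool z [-0.4447 -0.0609 -0.8936]
g [0.61429361 0.101268   0.34333904] theta 1.3600311162464134 rad 0.19519412263188513
```

View pics/l1.png

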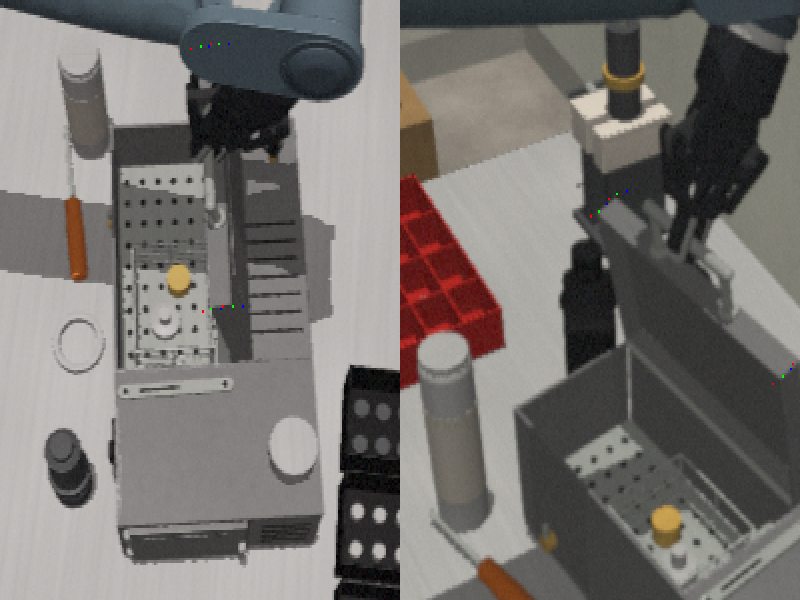

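The lid stands near upright and gripped, with everything else in place. I'll use the last picture for a magnified check of the lid corner against the projected angles.

```bash
python3 - <<'E'
from h import *
from arc import *
uy=np.array([-.1495,.9888,0]);o=[];e=-.139
P=lambda t,h:H+e*uy+ux*(-.150*np.cos(t)+h*np.sin(t))+z*(.150*np.sin(t)+h*np.cos(t))
for n in ("scene","side"):
    b=arm.read_camera(n)[:,:,::-1]
    q=proj(n,P(1.36,.0125))[0].round().astype(int);k=8;w=25
    c=cv2.resize(b[q[1]-w:q[1]+w,q[0]-w:q[0]+w],None,fx=k,fy=k,interpolation=cv2.INTER_CUBIC)
    for t,col in ((1.29,(0,0,255)),(1.36,(0,255,0)),(1.43,(255,0,0))):
        u=[(v-(q-w)+.5)*k for v in proj(n,[P(t,0),P(t,.025)])]
        cv2.line(c,*[tuple(int(a) for a in v) for v in u],col,1)
        for v,r in zip(u,(3,6)): cv2.circle(c,tuple(int(a) for a in v),r,col,1)
    o.append(c)
cv2.imwrite("pics/l2.png",np.hstack(o))
E
python3 w.py
```

```text
14.775 [0.6093 0.1006 0.3335] j [ 0.0042  0.3837  1.2632 -0.0638  1.956  -0.1573] F [-1.9468  4.2687  4.2009] fw 0.01089639900296783 29.362885057926178
yaw y 8.776763284725657 tool z [-0.4448 -0.0609 -0.8936]
```

View pics/l2.png

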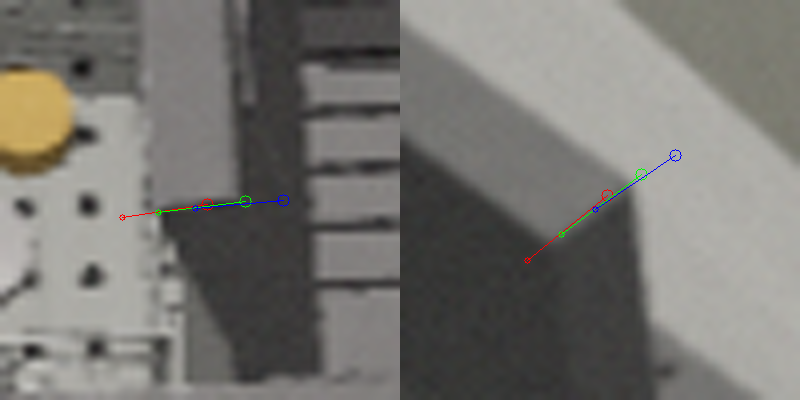

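The visible lid corners (scene (163, 213)/(238, 203), side about (560, 240)/(630, 185)) match the projected corners at 1.35–1.36 rad. The arm is still and gripping with 29 N, so I'm handing in.

```bash
python3 -c "
from station import arm
print(arm.close_job())"
```

```text
the job is handed in; nothing more can be done
None
```

The filter door is pushed shut to its hard stop, and the lid is gripped still by its bar handle (about 29 N) at about 1.36 rad, its balance point, ready for you to pin the stay; the job is handed in, but no verdict came back.

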